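Close the port of a desk cable box

TASK

The round cap on top of the cable box is standing proud because its notch is not over the key pin. With a fingertip push the cap's rib round, either way, until the notch meets the pin (the pin sits beside the little lug outside the collar), then press the cap down until it is fully home and flush with the collar, and take the hand away. Do not pinch the rib or pull the cap up, and leave the mug, the recorder and the mouse where they are.

Things in the scene. Friction and masses are not known exactly. Their poses are not given: they have to be found in the camera images.
- cable_box: Fixed white plastic box on the desk, 160 mm (its x) by 360 mm (its y) by 85 mm high. Origin at the centre of its underside, z up. The collar stands on its top.
- collar: Fixed grey ring on the box's top, 120 mm outside and 104 mm inside diameter, 16 mm high. Origin on its axis at its underside (on the box's top), z up. x points to the key pin and to the lug, a 14 mm wide block on the ring's outside, as high as the ring, reaching 76 mm from the axis. The lug is the visible mark of the pin, which is hidden while the cap covers it.
- pin (a point): Centre of the top of the key pin: a fixed upright steel pin of 10 mm diameter just inside the collar, 44.5 mm from the axis, its top 15 mm above the box's top (1 mm below the raised cap's underside).
- notch (a point): Middle of the notch in the cap's rim, on the cap's top face, 44.5 mm from the axis. The notch is open at the rim, reaches in to 38 mm from the axis and is about 16 mm wide at this point, so the pin has about 3 mm of room at each side. Turned home, it lies straight above the pin.
- rib_top (a point): Centre of the top of the cap's rib, on the axis; x points to the notch, y along the rib. The cap is a white disc, 100 mm diameter, 8 mm thick. On it a straight grey rib runs through the centre, at right angles to the line to the notch: 80 mm long, 12 mm thick, 14 mm high above the disc.
- spindle (a joint): Turn of the cap about its upright axis, rad, counter-clockwise from above positive; 0 (or a full turn) when the notch is over the pin. It starts anywhere from 0.7 to 5.58 and turns freely past either end. Friction of 0.08 N m holds it where it is left (about 2 to 3 N at the rib's ends).
- cap (a joint): How far the cap is pressed down, m: 0 at first (disc's top face 24 mm above the box's top, 8 mm proud of the collar), 0.008 fully home on its stop (disc flush with the collar). It takes about 6 N to move and stays where it is left. With the notch off the pin it stops after about 1 mm. Negative if pulled up.
- rib_front: The long side face of the rib towards the notch (part of the cap); its origin is on the axis at the cap's underside. Its upper edge is 2 mm lower than the rib's top.
- rib_back: The same on the rib's other long side, away from the notch.
- mug: Bystander: white mug, 82 mm diameter, 95 mm high, loose on the desk beside the box. Origin at the centre of its underside.
- recorder: Bystander: flat silver voice recorder, 108 by 46 by 17 mm, lying loose across the box's top near its +y end. Origin at the centre of its underside.
- mouse: Bystander: black computer mouse, 105 by 58 by 31 mm, loose on the desk. Origin at the centre of its underside.

How it is judged:
By the outcome, as a careful person would: the job done as asked, in the order asked, and still so for the second after the job is handed in, with the robot touching nothing.
It also fails if it takes over 64 s, if anything falls off the work surface, if the arm or the gripper's body presses on something with over 40 N, if the wrist force passes 120 N, or if a joint passes its speed limit or range.

ROBOT

A 6-joint arm with a two-finger parallel gripper is mounted at the origin on the work surface. World frame = base frame: x ahead of the robot, y to its left, z up, the work surface at z = 0. Lengths are in mm, angles in degrees, forces in N, time in s.
With the tool pointing down it reaches from about 400 to 825 mm from the base axis. Payload 7 kg.
Tool frame: the origin (TCP) lies midway between the tips of the shut fingers; the grasp point (between the pads) lies 19 mm behind it; z points along the fingers, y is the direction in which the jaws open and shut (so a half turn about z gives the same grasp; the last joint's range is limited). The gripper opens to 85 mm and grips with 20 to 120 N. Pads are 22 mm wide; open, the fingers measure 114 mm over their backs; the gripper's body (76 mm by 85 mm) begins 54 mm behind the grasp point. The pads swing forward as they close: fully open they stand 13 mm farther back than shut.
Start: joints at [-59.983, 20.546, 0.682, 0, -70.136, -16.507], TCP at [157.668, -656.305, 231.302] pointing down, gripper open.
Joint ranges: [-176.03, 176.03], [-82.01, 121.73], [-58.28, 71.71], [-173.87, 95.51], [-174.79, -0.11], [-173.66, 173.66]. Speed limits (degrees/s): [136.94, 136.94, 172.46, 180, 180, 180].

INTERFACE

Orientations are given as [roll, pitch, yaw] about the fixed x, y, z axes, in that order (R = Rz(yaw) Ry(pitch) Rx(roll)).
In Python, from bench import ctrl gives the robot as it stands. The module is installed in compiled form; this text tells all that it offers.
- The arm moves only by the tool carry_out, never from a script. Its argument "moves" is a list of rows, each a list of 7 numbers: the turn, a rotation vector about the tool's x, y, z in degrees, then the shift along the tool's x, y, z in mm, then the closure in counts, from 0 (fully open) to 255 (shut). A call has 1 to 10 rows; each row is the pose to reach, as a shift and turn from the pose measured when the call began, along the tool's axes at that moment; what a row does not reach only later rows make up. A row lasts 1/12 s, in which the tool goes at most 41.7 mm and 7.16 degrees, less where a joint would pass 70% of its speed; a pose out of reach is approached as far as the arm can. A call with a gripper value outside its range is refused whole. The fingers move at their own pace and stop on an object; the grip force is fixed at half the most. Time passes only in rows, so rows that repeat a pose let the fingers close. It gives the time, the measured TCP pose, the force and the opening at its end, in the units of the state.
- ctrl.sense(): the state, without advancing time (a new reading comes with each control period).
- ctrl.camera(name): name is "scene" or "top" or "wrist"; returns (picture, depth): 400x640x3 uint8, red, green, blue; 400x640 float32, mm along the optical axis (not along the pixel's ray), 0 where there is no reading.
- ctrl.calibration(name): a dict with "mtx" (3x3 intrinsics, pixels), "eye" and "rotation" of the camera in the world; the wrist camera has in their place "hand_eye" (4x4, takes a point from camera to tool coordinates, whose origin is the TCP and whose axes are the flange's). Camera axes: x right, y up, looking along -z (the intrinsics and any distortion apply to the point x, -y, -z); pixel columns grow to the right and rows downward; lengths in mm; the calibration is good to about 2 mm. A picture is of the moment at which its call begins: read the wrist's pose just before it. calibration takes no time and is no camera call.
- ctrl.job_done(): hands the job in, once; it reports no verdict.
Trained networks look in the newest picture that a camera, given by its name, has taken for a name from the list of things; names that differ only in an ending like _2 or _b are one class to them, and where a whole thing is asked for, a point or a joint stands for the part that bears it (a point fixed in the world has none). Each returns a list of dicts, best first, with "score" (0 to 1); they miss things now and then, are a little off and sometimes report something else, mostly with a low value. They report only what shows in the picture. A call takes as long as a camera call.
- ctrl.search_frame(camera, target): "bbox" ([centre column, centre row, width, height] in pixels, round what is visible of it).
- ctrl.regions_of(camera, target): "pixels" (400x640 bool, what is visible of it) and "bbox" ([centre column, centre row, width, height] in pixels, round what is visible of it).
- ctrl.place_of(camera, target): "position" ([column, row] in pixels: a listed point, or the origin of a listed thing).
The state is a dict: "time_s": time; "joints": joint angles; "dq": joint speeds; "joint_efforts": joint torques, N m; "eef_pos": TCP position; "eef_rot": TCP orientation; "force": force on the tool from outside, world axes, zero at the start; "moment": the same for the moment, N m; "gripper_width": opening from 0.0 (shut) to 1.0 (fully open).
Only numpy, scipy, OpenCV 4.12 (cv2) and the standard library are available. Lean on these libraries where they do the work, as an engineer would, in place of code of your own. Each camera call takes 0.05 s, during which the arm holds its last target. There are 200 camera calls.

## Working session

There is one attempt and no reset: what is moved stays moved. The work goes in short steps, Python scripts to look and compute and a tool call to move; the robot and the scene stay as the last step left them, time stands still between calls to the robot, and variables do not carry over. Pictures are saved under pics/ and viewed, about 8 in all and at most 12, crops included, and the job is handed in when it is done.

Besides the shell and the picture viewer there is one more tool, called after ">>>" as name(argument=value, ...), one argument or row to a line, values as JSON. carry_out: Moves the arm, as the interface text tells. Its arguments: {"type":"object","properties":{"moves":{"type":"array"}},"required":["moves"]}

```bash
mkdir -p pics; cat > h.py <<'E'
import numpy as np, cv2
from scipy.spatial.transform import Rotation as R
from bench import ctrl
def cam(n):
    s=ctrl.sense(); p,d=ctrl.camera(n); c=ctrl.calibration(n)
    if n=="wrist":
        T=np.eye(4);T[:3,:3]=R.from_euler('xyz',s['eef_rot'],degrees=True).as_matrix();T[:3,3]=s['eef_pos']
        M=T@np.array(c['hand_eye'])
    else:
        M=np.eye(4);r=np.array(c['rotation']);M[:3,:3]=r if r.shape==(3,3) else R.from_euler('xyz',r,degrees=True).as_matrix();M[:3,3]=c['eye']
    return p,d,np.array(c['mtx']),M
def ray(px,K,M):
    v=np.array([(px[0]-K[0,2])/K[0,0],-(px[1]-K[1,2])/K[1,1],-1.])
    return M[:3,:3]@v,M[:3,3]
def at_z(px,z,K,M):
    v,o=ray(px,K,M); return o+v*(z-o[2])/v[2]
def at_d(px,d,K,M):
    v,o=ray(px,K,M); return o+v*d[int(round(px[1])),int(round(px[0]))]
E
python3 - <<'E'
from h import *
np.set_printoptions(precision=1,suppress=True)
print(ctrl.sense()); print({k:v for k,v in ctrl.calibration("top").items()}); print(ctrl.calibration("wrist"))
H={'collar':85,'rib_top':123,'notch':109,'pin':100,'recorder':85,'mug':0,'mouse':0,'cable_box':0}
for n in("top","scene"):
    p,d,K,M=cam(n); cv2.imwrite(f"pics/{n}0.png",p[:,:,::-1])
    for t,z in H.items():
        for r in ctrl.place_of(n,t)[:2]:
            q=r['position'];print(n,t,round(r['score'],2),np.array(q),at_z(q,z,K,M),at_d(q,d,K,M))
E
```

```text
{'time_s': 0.0, 'joints': array([-60. ,  20.6,   0.6,  -0. , -70.1, -16.5]), 'dq': array([-0.1,  0. , -0. , -0. , -0. , -0. ]), 'joint_efforts': array([  0. , -58.3,  29.3,   6.9,  -0. ,   0. ]), 'eef_pos': array([ 157.5, -655.9,  230.3]), 'eef_rot': array([ 179.9,   -0. , -166.5]), 'force': array([-0.4,  0.4,  1.1]), 'moment': array([-0.,  0., -0.]), 'gripper_width': 1.0037144949885888}
{'mtx': array([[431.4,   0. , 316.1],
       [  0. , 431.4, 212.1],
       [  0. ,   0. ,   1. ]]), 'eye': array([ 506.2,   44.6, 1215.5]), 'rotation': array([  3. ,   0.2, -90.1])}
{'mtx': array([[284.7,   0. , 318.4],
       [  0. , 284.7, 197.8],
       [  0. ,   0. ,   1. ]]), 'hand_eye': array([[   0. ,    1. ,    0.3,   75.2],
       [   1. ,    0. ,   -0. ,   -0.7],
       [  -0. ,    0.3,   -1. , -141.5],
       [   0. ,    0. ,    0. ,    1. ]])}
top collar 0.61 [365.9 214. ] [560.2 -82.1  85. ] [558.5 -78.2 120.5]
top rib_top 0.84 [369.7 218.2] [547.7 -87.4 123. ] [548.1 -88.8 111.1]
top notch 0.64 [377.3 198.1] [ 599.9 -109.1  109. ] [ 601.4 -111.5   91.3]
top recorder 0.78 [303.2 208.2] [
[... 357 characters left out ...]
585.6 -347.     0. ] [ 583.7 -337.5   29.3]
top cable_box 0.62 [354.  212.9] [567.4 -58.2   0. ] [561.7 -48.5 113.7]
scene collar 0.72 [282.2 174. ] [582.1 -77.3  85. ] [592.2 -58.  108.8]
scene collar 0.71 [288.6 168.6] [554.2 -85.7  85. ] [573.4 -50.8 127.8]
scene rib_top 0.62 [286.5 162.8] [564.1 -78.4 123. ] [565.8 -75.4 126.6]
scene notch 0.75 [272.9 161.9] [ 590.3 -116.1  109. ] [ 590.9 -114.9  110.4]
scene pin 0.75 [280.7 172.4] [588.9 -73.2 100. ] [594.8 -61.9 113.9]
scene recorder 0.81 [315.2 205.8] [566.3  81.4  85. ] [575.6  95.5 106.1]
scene mug 0.78 [336.3 248.2] [564.6 190.    0. ] [586.  217.9  52.4]
scene cable_box 0.67 [286.3 159.3] [ 500.4 -195.6    0. ] [556.6 -92.1 121.8]
```

```bash
python3 -c "
import cv2,numpy as np
a=cv2.imread('pics/top0.png');b=cv2.imread('pics/scene0.png')
cv2.imwrite('pics/both0.png',cv2.resize(np.vstack([a,b]),(480,600)))"
```

```text
(no output)
```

View pics/top0.png

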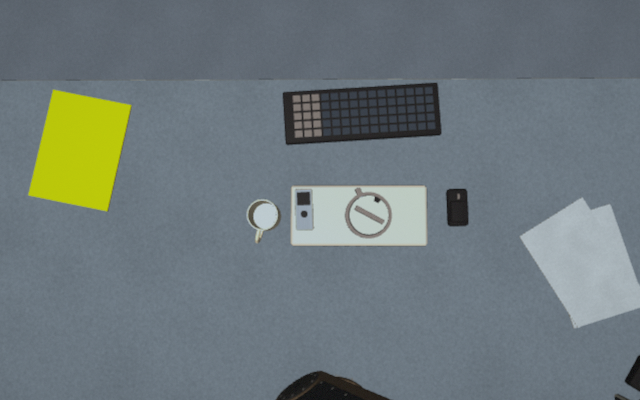

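The top view shows the cap centred near (368,214), the lug at (358,191), so about +23°, and the notch near (377,198), about -31°. The cap therefore needs roughly +54° CCW. The recorder is at (304,209), the mug at (263,214) and the mouse at (457,207), all clear. Next I'll move above the cap for a close look.

>>> carry_out(
  moves=[
    [0,0,0,-521,462,0,255],
    [0,0,0,-521,462,0,255],
    [0,0,0,-521,462,0,255],
    [0,0,0,-521,462,0,255],
    [0,0,0,-521,462,0,255],
    [0,0,0,-521,462,0,255],
    [0,0,0,-521,462,0,255],
    [0,0,0,-521,462,0,255],
    [0,0,0,-521,462,0,255],
    [0,0,0,-521,462,0,255],
  ],
)

```text
time_s: 1.73
eef_pos: [397.0, -312.9, 231.8]
eef_rot: [-180.0, 0.1, -166.5]
force: [1.0, -1.9, -0.3]
gripper_width: 0.002
```

>>> carry_out(
  moves=[
    [0,0,0,-208,185,-10,255],
    [0,0,0,-208,185,-10,255],
    [0,0,0,-208,185,-10,255],
    [0,0,0,-208,185,-10,255],
    [0,0,0,-208,185,-10,255],
    [0,0,0,-208,185,-10,255],
    [0,0,0,-208,185,-10,255],
    [0,0,0,-208,185,-10,255],
    [0,0,0,-208,185,-10,255],
    [0,0,0,-208,185,-10,255],
  ],
)

```text
time_s: 2.57
eef_pos: [555.7, -84.4, 241.6]
eef_rot: [-180.0, 0.0, -166.5]
force: [-0.3, -0.4, -0.1]
gripper_width: 0.0
```

```bash
cat > look.py <<'E'
from h import *
import sys
np.set_printoptions(precision=1,suppress=True)
s=ctrl.sense();print(s['time_s'],s['eef_pos'],s['eef_rot'],s['force'])
H={'collar':85,'rib_top':123,'notch':109,'pin':100}
dz=float(sys.argv[2]) if len(sys.argv)>2 else 0
p,d,K,M=cam("wrist"); cv2.imwrite(f"pics/{sys.argv[1]}.png",p[:,:,::-1])
for t,z in H.items():
    for r in ctrl.place_of("wrist",t)[:2]:
        q=r['position'];print(t,round(r['score'],2),np.array(q),at_z(q,z-dz*(t in('rib_top','notch')),K,M),at_d(q,d,K,M))
# collar ellipse / rib from regions
for t in('rib_front','rib_back','collar','cap'):
    for r in ctrl.regions_of("wrist",t)[:1]:
        m=r['pixels'];v,u=np.nonzero(m&(d>0))
        P=np.array([at_d((a,b),d,K,M) for a,b in zip(u,v)])
        print(t,round(r['score'],2),len(P),P.mean(0),np.percentile(P[:,2],[5,50,95]),r['bbox'])
# cap/rib geometry by height from depth
v,u=np.mgrid[0:400,0:640];c=np.stack([(u-K[0,2])/K[0,0]*d,-(v-K[1,2])/K[1,1]*d,-d],-1)
W=c@M[:3,:3].T+M[:3,3]
np.savez(f"pics/{sys.argv[1]}.npz",W=W,d=d)
E
python3 look.py w1
```

```text
2.5667 [555.7 -84.4 241.6] [-180.     0.  -166.5] [-0.3 -0.4 -0.1]
rib_top 0.57 [317.9 194. ] [555.7 -85.4 123. ] [555.9 -85.3 122.2]
notch 0.66 [285.1 221.4] [ 596.2 -110.5  109. ] [ 603.  -111.    92.7]
notch 0.52 [321.4 230.9] [597.7 -71.5 109. ] [598.8 -71.3 106.5]
pin 0.9 [323.9 229.8] [599.6 -68.2 100. ] [596.3 -69.2 108.1]
pin 0.36 [459.2 230.6] [566.4  73.7 100. ] [565.9  72.6 101.8]
rib_front 0.54 4337 [567.7  76.4  99.5] [ 91.9 100.8 102.3] [463.3, 233.9, 74.2, 104.9]
rib_back 0.63 162 [549.  -89.2 117. ] [111.8 117.9 120.4] [319.6, 190.2, 59.9, 51.1]
collar 0.91 10179 [551.2 -88.6 106.5] [ 98.3 107.6 121.4] [316.9, 185.3, 121.9, 115.6]
cap 0.67 7232 [553.2 -87.3 109.9] [106.7 108.  121.8] [316.4, 188.1, 98.5, 98.8]
```

View pics/w1.png

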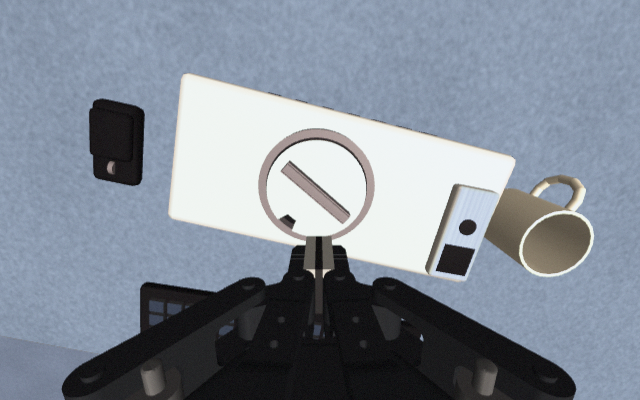

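The wrist view shows the collar centred near (317,186), the rib running from (288,167) to (346,216), and the notch at (287,220). The lug is hidden behind the fingers, so I'll measure its angle from the top picture and fit the rib here.

```bash
cat > ang.py <<'E'
from h import *
import sys
np.set_printoptions(precision=1,suppress=True)
def plane(K,M,z):
    v,u=np.mgrid[0:400,0:640];c=np.stack([(u-K[0,2])/K[0,0],-(v-K[1,2])/K[1,1],-np.ones(u.shape)],-1)@M[:3,:3].T
    return M[:3,3]+c*((z-M[2,3])/c[...,2])[...,None]
def ana(n,lug,dz=0):
    p,d,K,M=cam(n); g=p.astype(int).max(2); g0=np.median(g[g>190])
    grey=(g<0.85*g0)
    W=plane(K,M,101)[...,:2]; c=np.array([555.7,-85.4])
    for _ in range(6):   # ring centre: mean of ring pixels weighted per-angle by circle fit
        r=np.linalg.norm(W-c,axis=-1); m=grey&(r>50)&(r<63)
        P=W[m]; A=np.c_[2*P,np.ones(len(P))]; s=np.linalg.lstsq(A,(P**2).sum(1),rcond=None)[0]; c=s[:2]
    print(n,'ring c',c,'r',np.sqrt(s[2]+c@c))
    if lug:
        q=W-c;r=np.linalg.norm(q,axis=-1);m=grey&(r>64)&(r<80);P=q[m]
        a=np.degrees(np.arctan2(P[:,1],P[:,0]));print('lug n',len(P),'mean',P.mean(0),'ang',np.degrees(np.arctan2(*P.mean(0)[::-1])),np.percentile(a,[5,50,95]))
    W=plane(K,M,123-dz)[...,:2];q=W-c;m=grey&(np.linalg.norm(q,axis=-1)<40)&(g>50);P=q[m]
    w,V=np.linalg.eigh(np.cov(P.T));print('rib n',len(P),'mean',P.mean(0),'ang',np.degrees(np.arctan2(V[1,1],V[0,1])),'ext',np.ptp(P@V,axis=0))
    W=plane(K,M,107-dz)[...,:2];q=W-c;r=np.linalg.norm(q,axis=-1);m=(g<80)&(r>37)&(r<49);P=q[m]
    if len(P): print('notch n',len(P),'ang',np.degrees(np.arctan2(*P.mean(0)[::-1])),np.linalg.norm(P.mean(0)))
if __name__=='__main__':
    dz=float(sys.argv[2]) if len(sys.argv)>2 else 0
    for n in sys.argv[1].split(','): ana(n,n=='top' or len(sys.argv)>3,dz)
E
python3 ang.py wrist,top
python3 - <<'E'
from h import *
p,d,K,M=cam("top");cv2.imwrite("pics/t1.png",cv2.resize(p[165:265,280:440,::-1],(800,500),interpolation=cv2.INTER_CUBIC))
E
```

```text
wrist ring c [557.6 -86.9] r 55.83852920246117
rib n 1236 mean [-1.2 -1.4] ang 61.968747016184714 ext [49.5 78.4]
notch n 108 ang -28.42336620388883 41.98097690760917
top ring c [555.8 -85.4] r 56.865920291473394
lug n 981 mean [6.4 2.5] ang 21.153045862188687 [-137.6   12.   157.4]
rib n 782 mean [-0.1  0. ] ang 130.99151914493197 ext [79.2 79.6]
notch n 25 ang -71.99907245518023 42.77053958874804
```

View pics/t1.png

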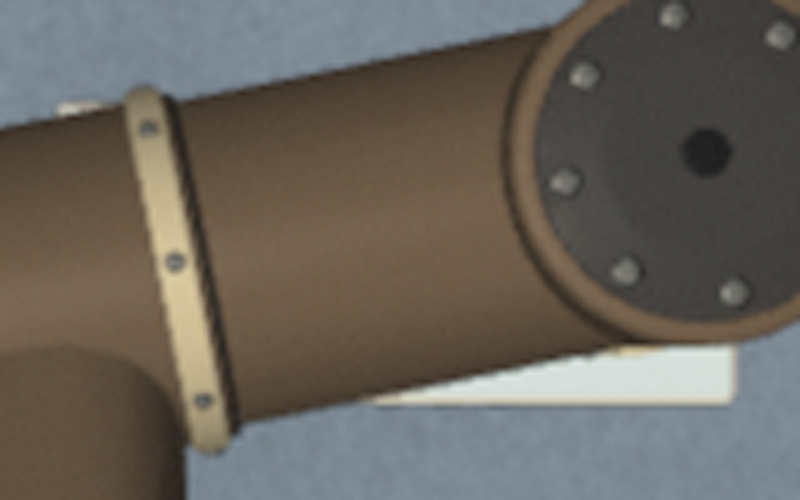

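The arm covers the cap in the live top view, so I'll use the first top picture instead.

```bash
python3 - <<'E'
import ang
from h import *
o=ang.cam
def f(n):
    p,d,K,M=o(n); return cv2.imread("pics/top0.png")[:,:,::-1],d,K,M
ang.cam=f
ang.ana("top",True)
E
```

```text
top ring c [557.9 -85.9] r 55.651890875702996
lug n 65 mean [43.  11.6] ang 15.089640670838882 [-172.8   17.   173.4]
rib n 182 mean [ 0.8 -0. ] ang 61.323402366747516 ext [45.9 79.2]
notch n 17 ang -29.36052750971786 44.62764292154843
```

>>> carry_out(
  moves=[
    [0,0,42,0,0,0,255],
    [0,0,42,0,0,0,255],
    [0,0,42,0,0,0,255],
    [0,0,42,0,0,0,255],
    [0,0,42,0,0,0,255],
    [0,0,42,0,0,0,255],
    [0,0,42,0,0,0,255],
    [0,0,42,0,0,0,255],
  ],
)

```text
time_s: 3.88
eef_pos: [556.0, -84.4, 241.8]
eef_rot: [180.0, 0.1, 151.7]
force: [0.7, -0.3, -0.2]
gripper_width: 0.002
```

```bash
python3 look.py w2; python3 ang.py wrist 0 1; python3 - <<'E'
import cv2
p=cv2.imread('pics/w2.png');cv2.imwrite('pics/w2c.png',cv2.resize(p[110:290,220:420],(800,600)[:1]*1+(720,) if 0 else (660,594),interpolation=cv2.INTER_CUBIC))
E
```

```text
3.8833 [556.  -84.4 241.8] [180.    0.1 151.7] [ 0.7 -0.3 -0.2]
collar 0.72 [319.1 184.2] [556.2 -85.1  85. ] [550.8 -82.3 109.2]
rib_top 0.73 [318.9 194.6] [556.6 -85.7 123. ] [557.  -85.8 121.8]
notch 0.81 [317.8 232.5] [ 596.1 -108.1  109. ] [ 603.4 -112.1   90.1]
pin 0.96 [352.2 216.1] [600.2 -68.9 100. ] [597.  -68.4 108.3]
rib_back 0.84 323 [551.9 -83.7 115.9] [110.2 117.2 120.4] [318.6, 190.0, 83.9, -0.8]
collar 0.86 10265 [553.  -83.8 106.5] [ 98.5 107.5 121.4] [318.2, 185.6, 116.3, 112.1]
cap 0.64 7296 [553.7 -85.1 109.8] [106.7 107.9 121.7] [318.7, 187.1, 99.0, 96.9]
wrist ring c [557.8 -87.4] r 55.95151441623396
lug n 1177 mean [ 62.  -12.6] ang -11.482050149249359 [-47.8 -12.5  26.9]
rib n 1346 mean [-0.4  0.1] ang 61.475791578402166 ext [49.3 79.3]
notch n 100 ang -31.536752913450393 38.93143058381742
```

View pics/w2c.png

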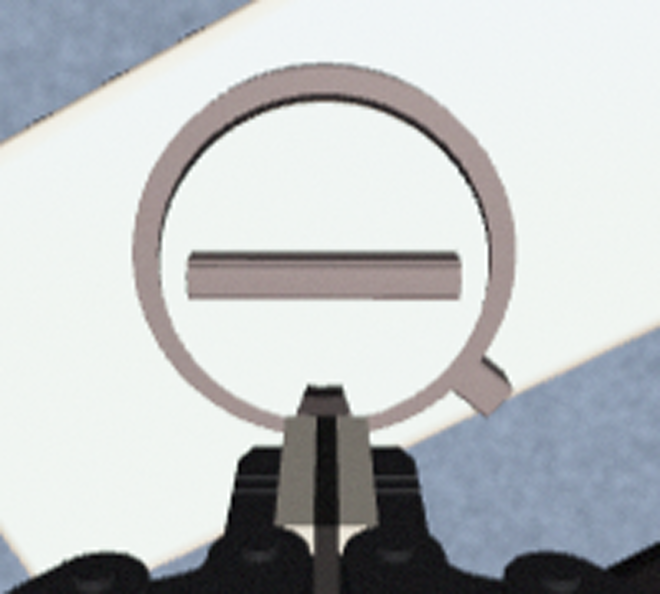

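The crop shows the rib horizontal, with the lug at crop (497,395), about full-frame (371,230). The notch is hidden behind the fingertip at bottom centre. I'll compute the lug angle, then descend beside the rib's +y end on the notch side.

```bash
python3 - <<'E'
from h import *
p,d,K,M=cam("wrist")
c=np.array([557.2,-86.2])
f=lambda x,y:at_z((220+(x+.5)/3.3-.5,110+(y+.5)/3.3-.5),101,K,M)[:2]
for q in [(500,402),(487,415),(512,390),(453,390),(483,360),(468,374)]:
    r=f(*q)-c;print(q,r,np.hypot(*r),np.degrees(np.arctan2(r[1],r[0])))
E
```

```text
(500, 402) [68.24405641 27.1983515 ] 73.46428764715445 21.72952417634464
(487, 415) [70.38700459 21.47976526] 73.59151263138983 16.970440341589388
(512, 390) [66.28240618 32.43313324] 73.79204225566556 26.073306657349182
(453, 390) [57.15392449 15.60334676] 59.24555270340309 15.26996556767348
(483, 360) [52.40808853 28.67500068] 59.73996491471905 28.685202518956274
(468, 374) [54.4571913 22.3234672] 58.85510064697271 22.290043112689478
```

>>> carry_out(
  moves=[
    [0,0,0,-26,30,0,255],
    [0,0,0,-26,30,40,255],
    [0,0,0,-26,30,80,255],
    [0,0,0,-26,30,100,255],
    [0,0,0,-26,30,115,255],
    [0,0,0,-26,30,122,255],
    [0,0,0,-26,30,128,255],
    [0,0,0,-26,30,128,255],
    [0,0,0,-26,30,128,255],
  ],
)

```text
time_s: 5.18
eef_pos: [593.8, -70.6, 114.7]
eef_rot: [180.0, 0.1, 151.5]
force: [-0.7, -0.9, 1.0]
gripper_width: -0.0
```

The lug is at about 21.8° and the rib at about 61.5°, so the turn needed is about +50° CCW. I'll push about 38° first and then re-measure.

>>> carry_out(
  moves=[
    [0,0,0,4,0,0,255],
    [0,0,0,7.8,0,0,255],
    [0,0,-5,10.6,1.4,0,255],
    [0,0,-10,13.4,2.5,0,255],
    [0,0,-15,16.4,3.3,0,255],
    [0,0,-20,19.4,3.9,0,255],
    [0,0,-25,22.5,4.3,0,255],
    [0,0,-30,25.6,4.3,0,255],
    [0,0,-35,28.7,4.1,0,255],
    [0,0,-38,30.5,3.9,0,255],
  ],
)

```text
time_s: 6.02
eef_pos: [569.7, -52.3, 116.1]
eef_rot: [-179.9, 0.3, -170.2]
force: [2.0, -1.2, -0.9]
gripper_width: -0.001
```

```bash
python3 look.py w3; python3 ang.py wrist
```

```text
6.0167 [569.7 -52.3 116.1] [-179.9    0.3 -170.2] [ 2.  -1.2 -0.9]
collar 0.79 [269.4 203.7] [556.6 -86.9  85. ] [548.5 -84.2 107.5]
rib_top 0.86 [257.2 227. ] [556.5 -86.9 123. ] [556.8 -87.  122.4]
pin 0.68 [285.3 276.8] [597.9 -69.3 100. ] [558.1 -68.  160.8]
rib_front 0.78 59 [562.4 -85.9 119.9] [118.9 119.8 121. ] [251.5, 235.9, 132.0, 0.5]
rib_back 0.81 1508 [551.1 -87.8 115.6] [108.9 116.3 120.4] [259.8, 214.4, 152.6, 11.9]
collar 0.62 27512 [543.8 -90.1 107.4] [ 99.  107.7 121.7] [263.8, 198.2, 201.9, 183.7]
cap 0.63 21175 [548.  -90.5 110.2] [106.8 108.  121.9] [264.4, 202.9, 178.4, 160.9]
wrist ring c [558.6 -87.4] r 56.43031832085189
rib n 5493 mean [-1.3  2.7] ang 98.90586692369071 ext [47.1 79.6]
notch n 1812 ang 26.893543972982858 35.412377869111126
```

View pics/w3.png

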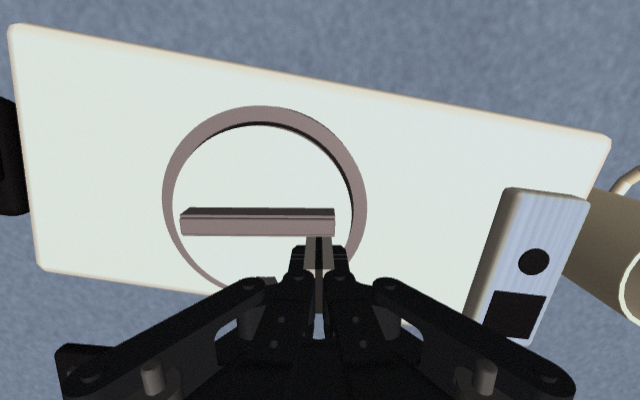

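The picture shows the fingertip bearing on the rib's right end (about (325,228)), with the rib now at about 99°. Its target is about 112°, so I'll push the last 13°, back off, and measure from above.

>>> carry_out(
  moves=[
    [0,0,0,0,0,2,255],
    [0,0,-5,2.8,1.5,2,255],
    [0,0,-10,5.7,2.7,2,255],
    [0,0,-13,7.5,3.2,2,255],
    [0,0,-13,7.5,3.2,2,255],
    [0,0,-13,7.5,3.2,2,255],
    [0,0,-13,0,3,2,255],
    [0,0,-13,0,3,0,255],
  ],
)

```text
time_s: 7.18
eef_pos: [569.2, -49.4, 114.3]
eef_rot: [-179.9, 0.1, -157.6]
force: [1.7, -0.2, 0.7]
gripper_width: 0.002
```

>>> carry_out(
  moves=[
    [0,0,0,-2,0,-40,255],
    [0,0,0,-2,0,-80,255],
    [0,0,0,-2,0,-120,255],
    [0,0,7,-2,0,-125,255],
    [0,0,14,12,-15,-125,255],
    [0,0,21,20,-31,-125,255],
    [0,0,28,20,-31,-125,255],
    [0,0,35,20,-31,-125,255],
    [0,0,42,20,-31,-125,255],
    [0,0,49,20,-31,-125,255],
  ],
)

```text
time_s: 8.02
eef_pos: [562.0, -85.9, 239.0]
eef_rot: [-180.0, 0.0, 153.0]
force: [0.4, -1.2, 0.1]
gripper_width: 0.002
```

```bash
python3 look.py w4; python3 ang.py wrist 0 1;python3 - <<'E'
import cv2
p=cv2.imread('pics/w4.png');cv2.imwrite('pics/w4c.png',cv2.resize(p[110:290,220:420],(660,594),interpolation=cv2.INTER_CUBIC))
E
```

```text
8.0167 [562.  -85.9 239. ] [-180.    0.  153.] [ 0.4 -1.2  0.1]
collar 0.93 [315.4 180.4] [556.  -87.9  85. ] [549.8 -84.3 115.1]
rib_top 0.65 [317.1 188.6] [555.9 -85.6 123. ] [556.2 -85.8 121.6]
notch 0.83 [347.1 213.2] [596. -72. 109.] [599.3 -72.6 100.1]
pin 0.66 [348.6 212.7] [599.5 -71.  100. ] [599.7 -71.   99.4]
rib_front 0.48 30928 [540.8 -61.6  83.6] [82.  83.7 85. ] [328.2, 149.6, 341.1, 273.6]
rib_back 0.74 303 [552.2 -90.3 116.5] [108.1 118.8 121. ] [314.1, 186.1, 53.5, 65.9]
collar 0.95 10982 [553.7 -84.4 106.4] [ 98.3 107.5 121.4] [315.7, 179.3, 116.8, 119.1]
cap 0.8 7572 [553.7 -85.9 109.8] [106.7 108.  121.7] [317.6, 181.8, 98.2, 95.7]
wrist ring c [558.  -87.5] r 55.977425113638766
lug n 1097 mean [62.5 -8.6] ang -7.87264369469816 [-42.7  -8.7  27.6]
rib n 1258 mean [-0.6  2. ] ang 113.05810104649532 ext [49.2 78.3]
notch n 19 ang 17.684388914189647 36.95560221691365
```

View pics/w4c.png

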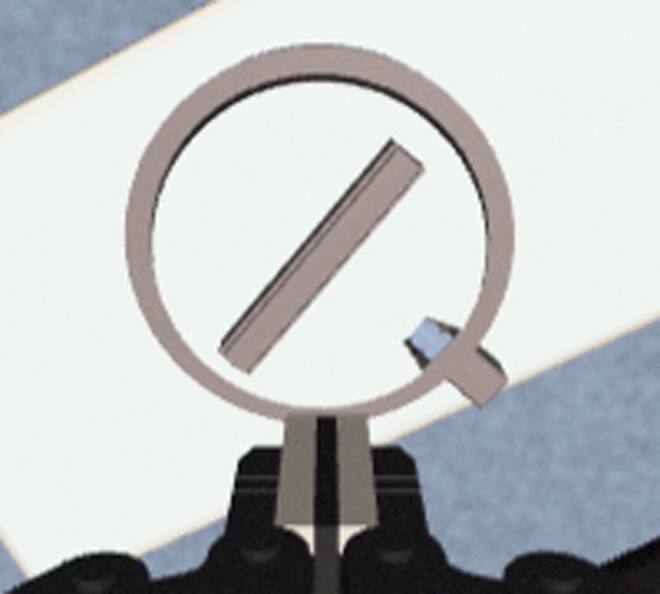

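The pin shows in the notch at crop (430,338), in line with the lug at (478,375). I'll check the angles numerically before pressing.

```bash
python3 - <<'E'
from h import *
p,d,K,M=cam("wrist")
c=np.array([557.2,-86.2])
f=lambda x,y,z:at_z((220+(x+.5)/3.3-.5,110+(y+.5)/3.3-.5),z,K,M)[:2]
A=lambda r:np.degrees(np.arctan2(r[1],r[0]))
print('rib low edge',A(f(424,168,122)-f(250,373,122)),'up edge',A(f(397,145,122)-f(225,349,122)))
for q,z in[((495,393),101),((430,338),100),((427,318),109),((404,341),109)]:
    r=f(*q,z)-c;print(q,r,np.hypot(*r),A(r))
E
python3 -c "
import cv2
p=cv2.imread('pics/w4.png');cv2.imwrite('pics/w4d.png',cv2.resize(p[195:240,325:385],(800,600),interpolation=cv2.INTER_NEAREST))"
```

```text
rib low edge 114.35220426010706 up edge 114.05332989163182
(495, 393) [68.84847953 28.27481158] 74.42834206733087 22.327059502729224
(430, 338) [42.80405815 17.33882881] 46.18248995625884 22.05161022325
(427, 318) [33.1404636  19.71217253] 38.5598246004092 30.744468839060584
(404, 341) [36.75851006 10.27219094] 38.16681763753937 15.61305717405757
```

View pics/w4d.png

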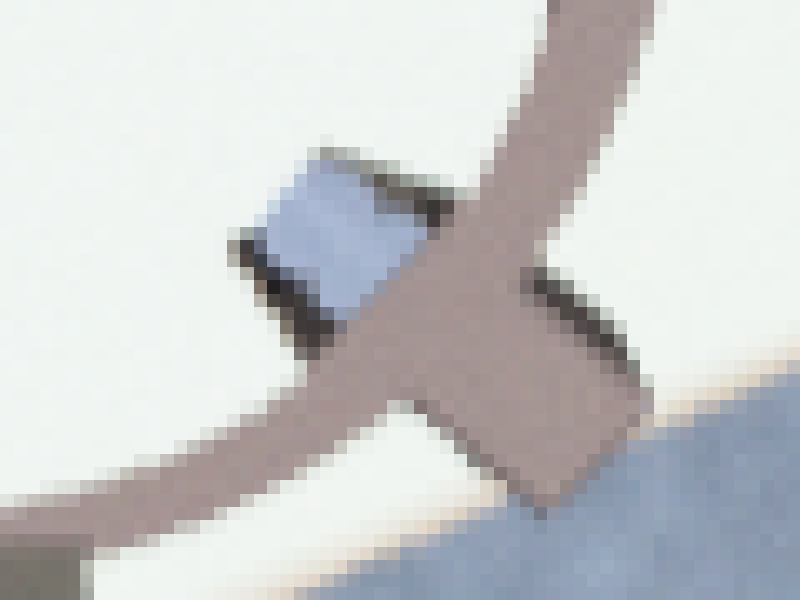

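The notch is about 1–2° past the pin, against a tolerance of about ±3.9°. I'll press at the rib's centre in small steps and watch the force.

>>> carry_out(
  moves=[
    [0,0,0,4.4,-2.4,40,255],
    [0,0,0,4.4,-2.4,80,255],
    [0,0,0,4.4,-2.4,105,255],
    [0,0,0,4.4,-2.4,112,255],
    [0,0,0,4.4,-2.4,115,255],
    [0,0,0,4.4,-2.4,117,255],
    [0,0,0,4.4,-2.4,118,255],
    [0,0,0,4.4,-2.4,119,255],
    [0,0,0,4.4,-2.4,119,255],
  ],
)

```text
time_s: 9.32
eef_pos: [558.9, -85.8, 122.1]
eef_rot: [179.9, 0.3, 153.5]
force: [-0.3, 1.4, 4.8]
gripper_width: -0.001
```

>>> carry_out(
  moves=[
    [0,0,0,1,0,2,255],
    [0,0,0,1,0,3,255],
    [0,0,0,1,0,4,255],
    [0,0,0,1,0,5,255],
    [0,0,0,1,0,6,255],
    [0,0,0,1,0,6,255],
  ],
)

```text
time_s: 9.82
eef_pos: [558.9, -85.6, 117.4]
eef_rot: [179.8, 0.4, 153.5]
force: [-0.1, -1.6, 4.7]
gripper_width: 0.001
```

It has gone past the 1 mm block, so the notch is on the pin. I'll keep pressing to the stop.

>>> carry_out(
  moves=[
    [0,0,0,1,0,2,255],
    [0,0,0,1,0,3,255],
    [0,0,0,1,0,4,255],
    [0,0,0,1,0,5,255],
    [0,0,0,1,0,6,255],
    [0,0,0,1,0,7,255],
    [0,0,0,1,0,7,255],
  ],
)

```text
time_s: 10.4
eef_pos: [559.2, -85.7, 114.6]
eef_rot: [179.8, 0.6, 153.6]
force: [-9.5, 1.0, 29.3]
gripper_width: -0.002
```

It bears on the stop with 29 N at z 114.6. Now I'll retract and check.

>>> carry_out(
  moves=[
    [0,0,0,0,0,-6,255],
    [0,0,0,0,0,-40,255],
    [0,0,0,0,0,-80,255],
    [0,0,0,0,0,-120,255],
    [0,0,0,0,0,-125,255],
    [0,0,0,0,0,-125,255],
  ],
)

```text
time_s: 10.9
eef_pos: [559.5, -85.1, 243.5]
eef_rot: [179.6, 1.0, 153.6]
force: [-0.1, -0.3, 0.0]
gripper_width: 0.001
```

```bash
python3 look.py w5 8; python3 - <<'E'
from h import *
np.set_printoptions(precision=2,suppress=True)
c=np.array([557.2,-86])
for n in('w2','w4','w5'):
    W=np.load(f'pics/{n}.npz')['W'];r=np.linalg.norm(W[...,:2]-c,axis=-1)
    a=np.degrees(np.arctan2(W[...,1]-c[1],W[...,0]-c[0]));ok=(abs(a)>75)&(W[...,2]>70)
    m=lambda lo,hi:np.median(W[...,2][ok&(r>lo)&(r<hi)])
    q=W[...,:2]-c;al=np.radians(61.5 if n=='w2' else 113);perp=abs(-q[...,0]*np.sin(al)+q[...,1]*np.cos(al))
    print(n,'disc',np.median(W[...,2][ok&(r<45)&(r>12)&(perp>14)]),'collar',m(54.5,57.5),'box',m(66,72),'rib',np.median(W[...,2][(perp<3)&(r<30)]))
p=cv2.imread('pics/w5.png');cv2.imwrite('pics/w5c.png',cv2.resize(p[110:290,220:420],(660,594),interpolation=cv2.INTER_CUBIC))
E
```

```text
10.9 [559.5 -85.1 243.5] [179.6   1.  153.6] [-0.1 -0.3  0. ]
collar 0.86 [313.6 180.1] [556.1 -89.3  85. ] [550.2 -86.1 111.6]
rib_top 0.6 [315.1 186.6] [555.9 -87.3 115. ] [556.7 -87.7 111.7]
rib_top 0.4 [314.9 187.5] [556.7 -87.9 115. ] [556.9 -88.  114.1]
pin 0.89 [349.6 212.5] [601.6 -69.1 100. ] [602.2 -69.2  98.5]
rib_front 0.54 2928 [ 577.1 -336.4   22.6] [ 9.8 21.8 30.2] [165.9, 256.8, 73.1, 69.4]
rib_back 0.6 203 [549.6 -84.6 108.9] [101.2 110.8 112.5] [314.4, 183.6, 43.9, 54.0]
collar 0.78 10738 [555.1 -85.  100.3] [ 93.1  99.8 113.3] [316.0, 179.9, 118.7, 116.6]
cap 0.96 6932 [553.7 -86.1 101.7] [ 98.6  99.9 113.8] [318.5, 178.9, 97.4, 94.6]
w2 disc 316.37768809797797 collar 325.3422122612174 box 83.77561512964928 rib 288.8191320909549
w4 disc 310.7331679763801 collar 101.3006135296518 box 84.5867821420155 rib 319.4004411506835
w5 disc 315.0510894900262 collar 326.7091725188269 box 83.83650644967167 rib 317.31921368908735
```

View pics/w5c.png

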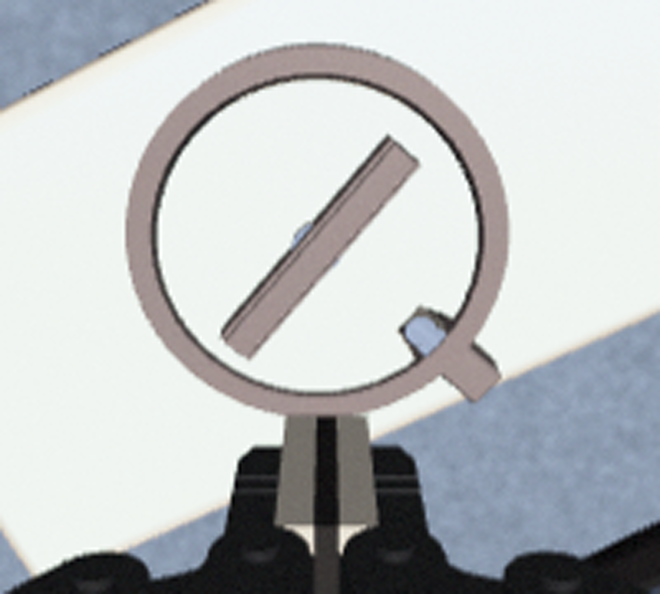

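The picture shows the disc level with the collar and the pin standing in the notch at crop (425,333). The disc's median height fell from 108.0 to 99.9 mm, a drop of 8.1. I'll lift a little further and do a last check.

>>> carry_out(
  moves=[
    [0,0,0,0,0,-30,255],
    [0,0,0,0,0,-60,255],
    [0,0,0,0,0,-60,255],
    [0,0,0,0,0,-60,255],
  ],
)

```text
time_s: 11.68
eef_pos: [557.9, -85.2, 300.4]
eef_rot: [179.8, 0.7, 153.6]
force: [-0.1, 0.5, -1.5]
gripper_width: -0.002
```

```bash
python3 - <<'E'
from h import *
np.set_printoptions(precision=1,suppress=True)
p,d,K,M=cam("wrist")
for t in('cap','recorder','mouse','mug'):
    for r in ctrl.regions_of("wrist",t)[:1]:
        v,u=np.nonzero(r['pixels']&(d>0));P=np.array([at_d(q,d,K,M) for q in zip(u,v)]);print(t,round(r['score'],2),np.median(P,0))
print(ctrl.sense()['force'],ctrl.job_done())
E
```

```text
cap 0.61 [553.1 -86.2  99.9]
recorder 0.87 [567.2  77.8 100.9]
mouse 0.97 [ 575.2 -335.8   22.8]
mug 0.81 [554.3 204.1  60.5]
the job is handed in; nothing more can be done
[-0.  -0.8  0.3] None
```

The cap is turned so its notch sits over the pin and pressed fully home; the hand is clear and the job is handed in. With the shut fingertip I pushed one end of the rib about 52° counter-clockwise, then pressed on the rib's centre until it met the stop. The press took about 5 N on the way down and 29 N on the stop. I then lifted the hand to z 300. The whole job took about 12 s.

**Last checks:**
- **Flush:** the disc's top measured 108.0 mm before and 99.9 mm after. That is a drop of 8.1 mm against the 8 mm needed, level with the collar's top to about 1 mm. The picture shows the pin standing in the notch.
- **Alignment:** before pressing, the notch was about 1–2° past the pin, inside its play of about 3.9°.
- **Bystanders:** the recorder, the mouse and the mug were found close to where they were at the start, within the measuring spread. The hand came near none of them.
- **Checks that failed:** my own depth check of the disc was spoilt by gripper pixels in the view, so the heights above come from the trained network's cap region instead. My automatic lug-angle fit also failed, so I took that angle from lug points I picked in the picture.

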